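# Set the guarded trim knob of the lamp control box

### The job

Flip the hinged guard on the microscope lamp's control box fully open, so that it leans back and stays open by itself. Then turn the trim knob that was beneath it clockwise until its pointer stands at the long index line. Leave the guard open, and do not turn the other, unguarded knob.

Things in the scene. Friction and masses are not known exactly. Their poses are not given: they have to be found in the camera images.
- lamp_box: Low beige control box fixed to the worktop, 120 (x) by 200 (y) by 36 mm high, dark top panel. Origin: centre of its underside; x away from the robot at yaw 0, y left, z up; all coordinates here are in its frame, mm. At x 0, y +54 the trim knob under a grey hood (guard), on an aluminium boss 68 mm across, 12 high, with short ticks and one long index line on its -y side; at y -57 the plain knob.
- guard (a joint): Grey hood over the trim knob, 76 (x) by 80 (y) by 58 mm high, open below. Hinge line along x through y +96, z 36, at its left edge. 0 = closed; grows as its right edge rises and it swings over to the left, to a stop at 1.83 rad. Nearly free hinge: let go below about 0.6 rad it falls shut, beyond 1.1 rad it falls open and stays. Open, no part is above z 125.
- guard_tab (a point): Centre of the guard's handle: a round tab, a disc 22 mm across and 14 mm thick along x, on an 8 mm neck off the hood's right upper edge. Closed: at x 0, y -4, z 116 (100 mm right of and 80 above the hinge line); open at the stop: y +199, z 112. Pinched on its flat faces (fingers closing along x) it turns between the fingers as the guard swings, so an upright gripper can swing it.
- trim_knob (a joint): Angle of the guarded knob's pointer, clockwise seen from above: 0 = pointing to the box's +x, 1.57 rad = pointing to -y, exactly at the long index line. Starts between 0.2 and 0.75; turns lightly (0.03 N m), stays where it is left, and has no stop at the index line (range -0.3 to 2.6).
- trim_grip (a point): Grip point on the trim knob's axis, at x 0, y +54, z 74; it turns with the knob, its x along the bar towards the pointer. Black knob: round skirt 43 mm across, on it a bar grip 42 mm long, 14 mm wide, from z 53 to 83; the bar's slightly longer end with a white line on top is the pointer.
- plain_knob (a joint): The unguarded knob at the right of the panel (x 0, y -57), alike in shape but 12 mm lower, without boss or guard. Starts near 0.8 rad (clockwise from above, 0 = pointing to +x); to be left alone.
Things that resemble listed ones, but are neither listed nor needed, are in the scene too. Of the things that look like the lamp_box, the larger one is meant.

How it is judged (in metres and radians):
On the way, in this order (a step that is already met when the one before it is completed fails the run):
1. the guard is open, beyond 1.6 rad (92 degrees), before the trim knob is at the index line (value of joint guard above 1.6 rad), for 0.2 s.
2. the trim knob's pointer is within 12 degrees of the index line, the guard still open (value of joint guard above 1.6 rad and value of joint trim_knob between 1.36 and 1.78 rad), for 0.2 s.
At the end, for the whole second after the job is handed in: The guard leans open (beyond 1.6 rad, 92 degrees), and the trim knob is at rest with its pointer within 12 degrees of the long index line (1.36 to 1.78 rad) (all of step 2 and velocity of joint trim_knob between -0.1 and 0.1 rad/s); the robot touches nothing.
It fails at once if the unguarded plain knob is turned (by more than about 0.2 rad, out of 0.6 to 1.0 rad) (value of joint plain_knob below 0.6 rad or value of joint plain_knob above 1 rad).
It also fails if it takes over 56 s, if anything falls off the work surface, if the arm or the gripper's body presses on something with over 40 N, if the wrist force passes 120 N, or if a joint passes its speed limit or range.

### The arm

A 6-joint arm with a two-finger parallel gripper is mounted at the origin on a cart in front of the work surface, level with it; the furniture and walls round the work are solid. World frame = base frame: x ahead of the robot, y to its left, z up, the work surface at z = 0. Lengths are in mm, angles in rad, forces in N, time in s.
With the tool pointing down it reaches from about 275 to 750 mm from the base axis. Payload 10.2 kg.
Tool frame: the origin (TCP) lies at the very end of the fingers, on their centre line; the grasp point (between the pads) lies 19 mm behind it; x points along the fingers, y is the direction in which the jaws open and shut, and the axes are right-handed (so a half turn about x gives the same grasp; the last joint's range is limited). The gripper opens to 85 mm and grips with 20 to 120 N. Pads are 22 mm wide; open, the fingers measure 114 mm over their backs; the gripper's body (76 mm by 85 mm) begins 54 mm behind the grasp point. The pads swing forward as they close: fully open they stand 13 mm farther back than shut.
Start: joints at [1.084, 0.313, 1.498, -0, 1.331, -0.223], TCP at [136.907, 506.841, 231.294] pointing down, gripper open.
Joint ranges: [-2.94, 2.94], [-0.97, 2.17], [0.19, 2.56], [-1.23, 4.37], [0.02, 3.11], [-2.88, 2.88]. Speed limits (rad/s): [2.39, 2.39, 3.01, 3.14, 3.14, 3.14].

### API

Orientations are given as a unit quaternion [w, x, y, z].
In Python, from rig import ctrl gives the robot as it stands. The module is installed in compiled form; this text tells all that it offers.
- The arm moves only by the tool move_arm, never from a script. Its argument "targets" is a list that holds one entry, the list of rows, each a list of 7 numbers: the opening, from 0 (shut) to 1 (fully open), then the shift along the tool's x, y, z each as a share of 150 mm, from -1 to 1, then the turn, a rotation vector about the tool's x, y, z each as a share of 60 degrees, from -1 to 1. A call has 1 to 5 rows; each row shifts and turns the commanded pose from where the row before left it, along the tool's axes as they then stand; what a row does not reach is not made up. A row lasts 1/10 s, in which the tool goes at most 50 mm and 8.59 degrees, less where a joint would pass 70% of its speed; a pose out of reach is approached as far as the arm can. A call with a number of a shift or a turn outside -1 to 1 is refused whole. A call with a gripper value outside its range is refused whole. The fingers move at their own pace and stop on an object; "force" is the grip in N (left out, the last holds). Time passes only in rows, so rows that do not move let the fingers close. It gives the time, the measured TCP pose, the force and the opening at its end, in the units of the state.
- ctrl.sense(): the state, without advancing time (a new reading comes with each control period).
- ctrl.capture(name): name is "scene" or "top" or "wrist"; returns the picture (480x640x3 uint8, red, green, blue); there is no depth.
- ctrl.calibration(name): a dict with "camera_matrix" (3x3 intrinsics, pixels), "extrinsics" (4x4, takes a point from world to camera coordinates); the wrist camera has in their place "tool_from_camera" (4x4, takes a point from camera to tool coordinates, whose origin is the TCP and whose axes are the tool frame's). Camera axes: x right, y down, z forward; pixel columns grow to the right and rows downward; lengths in mm; the calibration is good to about 2 mm. A picture is of the moment at which its call begins: read the wrist's pose just before it. calibration takes no time and is no camera call.
- ctrl.finish_job(): hands the job in, once; it reports no verdict.
Trained networks look in the newest picture that a camera, given by its name, has taken for a name from the list of things; names that differ only in an ending like _2 or _b are one class to them, and where a whole thing is asked for, a point or a joint stands for the part that bears it (a point fixed in the world has none). Each returns a list of dicts, best first, with "confidence" (0 to 1); they miss things now and then, are a little off and sometimes report something else, mostly with a low value. They report only what shows in the picture. A call takes as long as a camera call. They do not tell look-alikes from the thing itself.
- ctrl.recognise(label, camera): "point" ([row, column] in pixels, amid what is visible of it).
- ctrl.cut_out(label, camera): "pixels" (480x640 bool, what is visible of it) and "point" ([row, column] in pixels, amid what is visible of it).
The state is a dict: "time_s": time; "joints": joint angles; "dq": joint speeds; "tau": joint torques, N m; "eef_pos": TCP position; "ee_rot": TCP orientation; "force": force on the tool from outside, world axes, zero at the start; "wrist_torque": the same for the moment, N m; "grip_width": opening from 0.0 (shut) to 1.0 (fully open).
Only numpy, scipy, OpenCV 4.12 (cv2) and the standard library are available. Lean on these libraries where they do the work, as an engineer would, in place of code of your own. Each camera call takes 0.05 s, during which the arm holds its last target.

## Working session

There is one attempt and no reset: what is moved stays moved. The work goes in short steps, Python scripts to look and compute and a tool call to move; the robot and the scene stay as the last step left them, time stands still between calls to the robot, and variables do not carry over. Pictures are saved under pics/ and viewed, and the job is handed in when it is done.

Besides the shell and the picture viewer there is one more tool, called after ">>>" by a JSON object that holds its "fn" and its "kwargs". move_arm: Moves the arm, as the interface text tells. Shift numbers are shares of 150 mm and turn numbers shares of 60 degrees, none past 1 either way. Its arguments: {"type":"object","properties":{"targets":{"type":"array","items":{"type":"array","items":{"type":"array","items":{"type":"number","minimum":-1,"maximum":1}}}},"force":{"type":"number"}},"required":["targets"]}

```bash
mkdir -p pics; ls; python3 - <<'E'
from rig import ctrl
import cv2,numpy as np
np.set_printoptions(precision=4,suppress=True)
s=ctrl.sense()
print(s)
for n in ["scene","top","wrist"]:
    im=ctrl.capture(n); cv2.imwrite(f"pics/{n}0.png",im[:,:,::-1])
    print(n,ctrl.calibration(n))
    for l in ["lamp_box","guard_tab","trim_knob","plain_knob"]:
        print(n,l,[(np.round(r["point"]),round(r["confidence"],2)) for r in ctrl.recognise(l,n)])
E
```

```text
pics
{'time_s': 0.0, 'joints': array([ 1.0836,  0.3134,  1.4985,  0.    ,  1.331 , -0.2234]), 'dq': array([-0.0005,  0.0017, -0.0017, -0.002 , -0.0003, -0.0007]), 'tau': array([  0.001 , -41.2286, -25.9725,  -0.0002,   0.0043,   0.    ]), 'eef_pos': array([136.7885, 506.5871, 230.7162]), 'ee_rot': array([ 0.7008,  0.0926,  0.7011, -0.0935]), 'force': array([ 0.7632, -0.152 , -0.3936]), 'wrist_torque': array([ 0.002 ,  0.0528, -0.0027]), 'grip_width': 1.0023014521218412}
scene {'camera_matrix': array([[485.7382,   0.    , 321.7308],
       [  0.    , 485.7382, 239.6985],
       [  0.    ,   0.    ,   1.    ]]), 'extrinsics': array([[ -0.8974,  -0.4409,  -0.0143, 499.7219],
       [ -0.2976,   0.629 ,  -0.7182, 196.2158],
       [  0.3257,  -0.6403,  -0.6957, 763.8536],
       [  0.    ,   0.    ,   0.    ,   1.    ]])}
scene lamp_box [(array([204., 364.]), 0.84), (array([286., 308.]), 0.66)]
scene guard_tab [(array([204., 357.]), 0.65), (array([287., 291.]), 0.57)]
scene trim_knob []
scene plain_knob [(array([254., 325.]), 0.95)]
top {'camera_matrix': array([[607.3898,   0.    , 316.1
[... 301 characters left out ...]
  1.    ]])}
top lamp_box [(array([258., 429.]), 0.95), (array([255., 292.]), 0.6)]
top guard_tab [(array([247., 259.]), 0.95), (array([256., 415.]), 0.71)]
top trim_knob []
top plain_knob [(array([252., 455.]), 0.79), (array([258., 324.]), 0.63)]
wrist {'camera_matrix': array([[386.4679,   0.    , 318.885 ],
       [  0.    , 386.4679, 243.2838],
       [  0.    ,   0.    ,   1.    ]]), 'tool_from_camera': array([[   0.0003,   -0.2954,    0.9554, -141.9957],
       [   1.    ,   -0.0004,   -0.0004,   -0.6328],
       [   0.0005,    0.9554,    0.2954,  -74.8318],
       [   0.    ,    0.    ,    0.    ,    1.    ]])}
wrist lamp_box []
wrist guard_tab []
wrist trim_knob []
wrist plain_knob []
```

View pics/scene0.png

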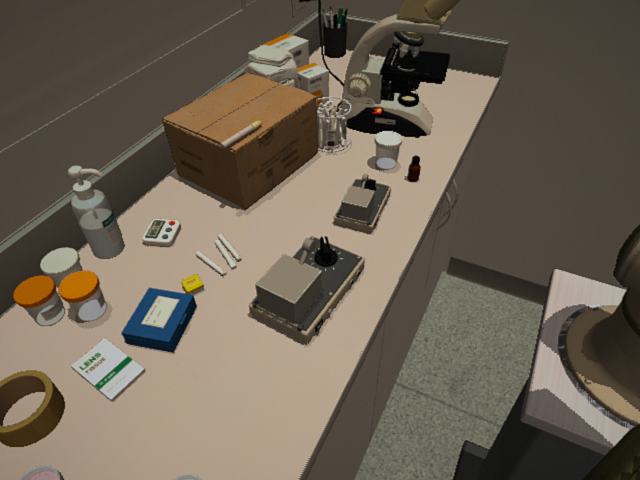

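View pics/top0.png

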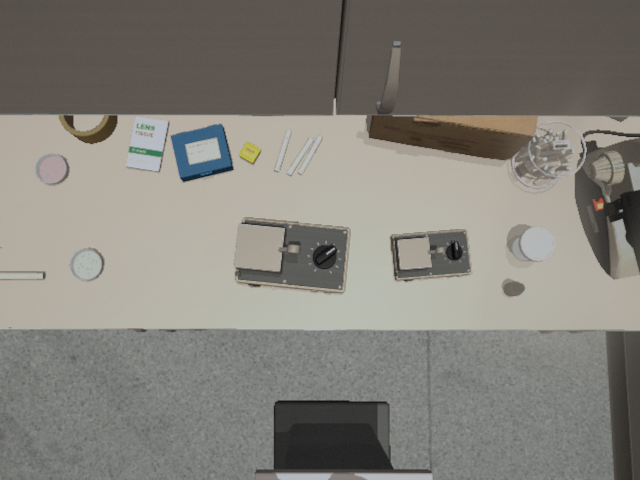

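```bash
python3 - <<'E'
import cv2
im=cv2.imread("pics/top0.png")[180:340,220:500]
cv2.imwrite("pics/crop0.png",cv2.resize(im,None,fx=2.85,fy=2.85,interpolation=cv2.INTER_CUBIC))
E
```

```text
(no output)
```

View pics/crop0.png

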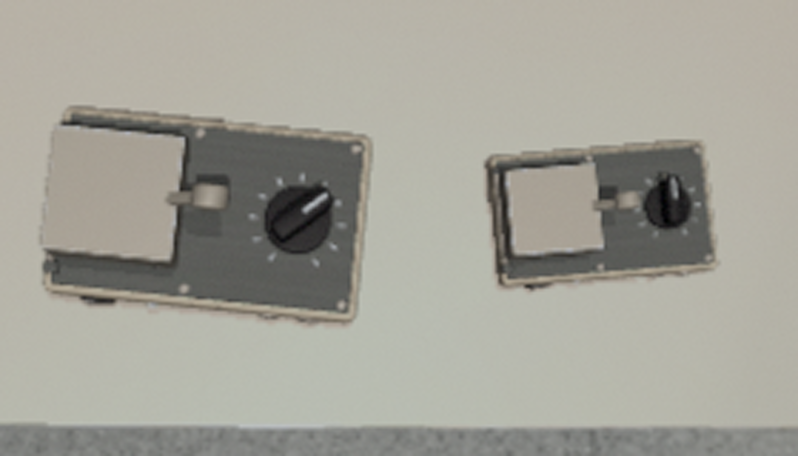

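Candidates for the lamp_box: the box at top (255,292) / scene (286,308), and the one at top (258,429) / scene (204,364). The first is clearly larger, 114 px against 78 px long, so it is the one meant. Its tab is at about top (248,293). Its plain knob is at top (256,325), and the look-alike's tab is at (250,440). I'll zoom the scene view for corners and fit the pose.

```bash
python3 - <<'E'
import cv2
im=cv2.imread("pics/scene0.png")[220:350,235:380]
cv2.imwrite("pics/crop1.png",cv2.resize(im,None,fx=4.5,fy=4.5,interpolation=cv2.INTER_CUBIC))
im=cv2.imread("pics/top0.png")[205:305,225:360]
cv2.imwrite("pics/crop2.png",cv2.resize(im,None,fx=5.5,fy=5.5,interpolation=cv2.INTER_CUBIC))
E
```

```text
(no output)
```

View pics/crop1.png

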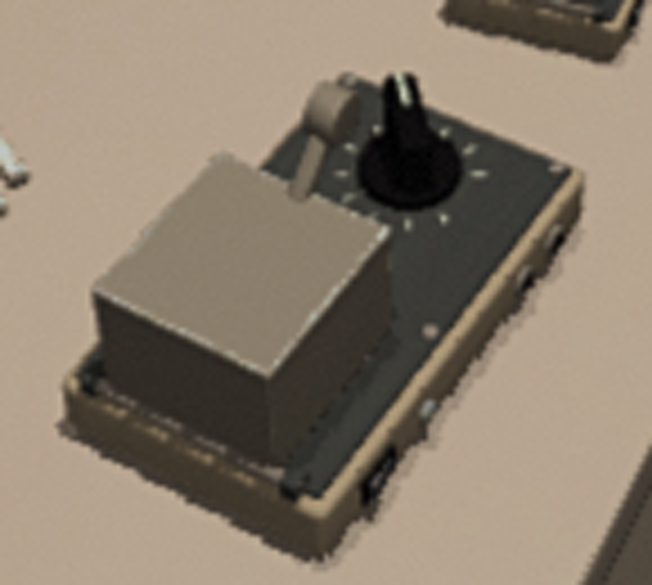

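View pics/crop2.png

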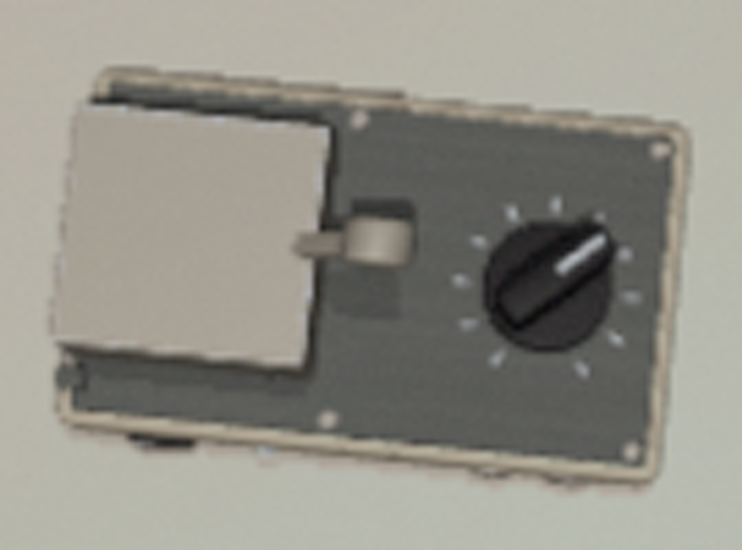

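```bash
cat > h.py <<'E'
from rig import ctrl
import cv2,numpy as np
from scipy.spatial.transform import Rotation as R
np.set_printoptions(precision=3,suppress=True)
def proj(n,P):
    c=ctrl.calibration(n); K,E=c["camera_matrix"],c["extrinsics"]
    p=np.c_[P,np.ones(len(P))]@E.T; q=p[:,:3]@K.T
    return q[:,:2]/q[:,2:]
def b2w(pose,P):
    x,y,a=pose; P=np.atleast_2d(np.array(P,float)); c,s=np.cos(a),np.sin(a)
    return np.c_[x+c*P[:,0]-s*P[:,1],y+s*P[:,0]+c*P[:,1],P[:,2]]
E
cat > fit.py <<'E'
from h import *
from scipy.optimize import least_squares
T=[((60,100,36),(97,67)),((60,-100,36),(690,122)),((-60,-100,36),(658,483)),((-60,100,36),(57,425)),
((38,96,94),(84,102)),((38,16,94),(330,128)),((-38,16,94),(307,370)),((-38,96,94),(55,343)),((0,-4,124),(378,240)),((0,-57,41),(548,287))]
S=[((-38,96,94),(270,375)),((38,96,94),(95,293)),((38,16,94),(222,155)),((-38,16,94),(390,232)),((60,100,36),(70,383)),((-60,100,36),(322,508)),((-60,-100,36),(583,175))]
D={"top":(T,5.5,(225,205)),"scene":(S,4.5,(235,220))}
def res(p,names=("top","scene")):
    o=[]
    for n in names:
        L,f,off=D[n]; P=[l[0] for l in L]; uv=np.array([l[1] for l in L])/f+off
        o.append(proj(n,b2w(p,P))-uv)
    return o
for names in (("top",),("scene",),("top","scene")):
    r=least_squares(lambda p:np.concatenate([x.ravel() for x in res(p,names)]),[500,50,-.1],loss="soft_l1",x_scale=[10,10,.1])
    print(names,r.x,np.degrees(r.x[2]))
    for x in res(r.x,names): print(x)
print("tab",b2w(r.x,[(0,-4,116),(0,96,36),(0,199,112),(0,54,74),(0,-57,60)]))
E
python3 fit.py
```

```text
('top',) [536.918  91.785  -0.092] -5.298312904247855
[[-0.382 -0.409]
 [ 1.093 -0.05 ]
 [ 1.032  0.13 ]
 [-0.528  0.031]
 [-1.161  0.183]
 [ 0.293 -0.161]
 [-0.068 -0.322]
 [-0.864  0.123]
 [ 0.3    0.304]
 [ 0.333  0.071]]
('scene',) [535.236  93.031  -0.091] -5.224577892678057
[[ 0.13   1.264]
 [-0.93   0.067]
 [-0.454 -0.437]
 [ 0.755 -0.475]
 [-3.521 -0.916]
 [ 0.652  1.928]
 [ 1.393 -2.356]]
('top', 'scene') [536.578  91.986  -0.09 ] -5.12910478977253
[[-0.611 -0.075]
 [ 0.9   -0.035]
 [ 1.033  0.165]
 [-0.564  0.393]
 [-1.364  0.533]
 [ 0.107  0.055]
 [-0.125 -0.09 ]
 [-0.939  0.493]
 [ 0.178  0.5  ]
 [ 0.23   0.166]]
[[-0.208  0.489]
 [-1.247 -0.599]
 [-0.853 -1.054]
 [ 0.331 -1.187]
 [-3.82  -1.551]
 [ 0.326  1.125]
 [ 0.878 -3.018]]
tab [[536.221  88.002 116.   ]
 [545.161 187.601  36.   ]
 [554.369 290.189 112.   ]
 [541.406 145.77   74.   ]
 [531.482  35.214  60.   ]]
```

```bash
cat >> h.py <<'E'
POSE=(536.7,92.0,-0.0915)
def tool(s=None):
    s=s or ctrl.sense(); q=s["ee_rot"]; return np.array(s["eef_pos"]),R.from_quat([q[1],q[2],q[3],q[0]])
def tabpos(th,dz=-19):
    u,w=100,80; c,s_=np.cos(th),np.sin(th)
    return b2w(POSE,[(0,96-(u*c-w*s_),36+u*s_+w*c+dz)])[0]
def delta(goal_p,goal_R,s=None):
    p,r=tool(s); 
    return r.inv().apply(np.array(goal_p)-p), np.degrees((r.inv()*goal_R).as_rotvec())
def down(yaw): # tool x down, tool y at world heading yaw
    y=np.array([np.cos(yaw),np.sin(yaw),0]); x=np.array([0,0,-1.]); return R.from_matrix(np.c_[x,y,np.cross(x,y)])
E
python3 - <<'E'
from h import *
s=ctrl.sense();p,r=tool(s);print(p,s["joints"],s["time_s"]);print(r.as_matrix())
for y in(POSE[2],POSE[2]+np.pi): print(delta(tabpos(0)+[0,0,70],down(y)))
E
```

```text
[136.893 506.84  231.281] [ 1.084  0.313  1.498  0.     1.331 -0.223] 0.75
[[-0.     0.261  0.965]
 [-0.     0.965 -0.261]
 [-1.    -0.    -0.   ]]
(array([  64.282, -300.176,  494.834]), array([80.128,  0.001,  0.003]))
(array([  64.282, -300.176,  494.834]), array([-99.872,  -0.003,   0.001]))
```

```bash
cat >> h.py <<'E'
from scipy.spatial.transform import Slerp
def plan(goal_p,goal_R,n,g,s=None):
    p,r=tool(s); gp=np.array(goal_p); sl=Slerp([0,1],R.concatenate([r,goal_R]))
    pc,rc=p,r
    for i in range(1,n+1):
        pt=p+(gp-p)*i/n; rt=sl(i/n)
        d=rc.inv().apply(pt-pc)/150; v=np.degrees((rc.inv()*rt).as_rotvec())/60
        row=np.round(np.r_[d,v],3); print([g]+[float(x)+0 for x in row])
        pc=pc+rc.apply(row[:3]*150); rc=rc*R.from_rotvec(np.radians(row[3:]*60))
        if i%5==0: print()
    print("end",pc)
E
python3 - <<'E'
from h import *
plan(tabpos(0)+[0,0,75],down(POSE[2]),15,1)
E
```

```text
[1, 0.026, -0.133, 0.22, 0.089, 0.0, 0.0]
[1, 0.027, -0.113, 0.231, 0.089, 0.0, 0.0]
[1, 0.026, -0.09, 0.241, 0.089, 0.0, 0.0]
[1, 0.026, -0.068, 0.248, 0.089, 0.0, 0.0]
[1, 0.027, -0.044, 0.254, 0.089, 0.0, 0.0]

[1, 0.026, -0.02, 0.256, 0.089, 0.0, 0.0]
[1, 0.026, 0.003, 0.257, 0.089, 0.0, 0.0]
[1, 0.027, 0.028, 0.256, 0.089, 0.0, 0.0]
[1, 0.026, 0.051, 0.252, 0.089, 0.0, 0.0]
[1, 0.026, 0.075, 0.246, 0.089, 0.0, 0.0]

[1, 0.027, 0.097, 0.239, 0.089, 0.0, 0.0]
[1, 0.026, 0.118, 0.228, 0.089, 0.0, 0.0]
[1, 0.027, 0.14, 0.216, 0.089, 0.0, 0.0]
[1, 0.026, 0.159, 0.202, 0.089, 0.0, 0.0]
[1, 0.026, 0.177, 0.187, 0.089, 0.0, 0.0]

end [536.331  87.966 172.032]
```

>>> {"fn": "move_arm", "kwargs": {"targets": [[[1,0,-0.133,0.22,0.089,0,0],[1,0,-0.113,0.231,0.089,0,0],[1,0,-0.09,0.241,0.089,0,0],[1,0,-0.068,0.248,0.089,0,0],[1,0,-0.044,0.254,0.089,0,0]]]}}

```text
time_s: 1.25
eef_pos: [270.9, 366.0, 231.4]
ee_rot: [0.66, 0.254, 0.66, -0.253]
force: [0.3, 1.0, 0.0]
grip_width: 1.001
```

>>> {"fn": "move_arm", "kwargs": {"targets": [[[1,0,-0.02,0.256,0.089,0,0],[1,0,0.003,0.257,0.089,0,0],[1,0,0.028,0.256,0.089,0,0],[1,0,0.051,0.252,0.089,0,0],[1,0,0.075,0.246,0.089,0,0]]]}}

```text
time_s: 1.75
eef_pos: [404.1, 226.4, 231.5]
ee_rot: [0.584, 0.399, 0.584, -0.399]
force: [1.3, 0.8, -0.1]
grip_width: 1.003
```

>>> {"fn": "move_arm", "kwargs": {"targets": [[[1,0,0.097,0.239,0.089,0,0],[1,0,0.118,0.228,0.089,0,0],[1,0,0.14,0.216,0.089,0,0],[1,0,0.159,0.202,0.089,0,0],[1,0,0.177,0.187,0.089,0,0]]]}}

```text
time_s: 2.25
eef_pos: [537.3, 86.6, 231.3]
ee_rot: [0.476, 0.523, 0.476, -0.523]
force: [0.5, 0.4, 0.0]
grip_width: 0.999
```

```bash
python3 - <<'E'
from h import *
s=ctrl.sense();print(s["time_s"],s["eef_pos"],s["joints"],s["force"])
im=ctrl.capture("wrist"); cv2.imwrite("pics/w1.png",im[:,:,::-1])
print(delta(tabpos(0),down(POSE[2])))
for l in ["guard_tab","lamp_box","plain_knob"]:
    print(l,[(np.round(r["point"]),round(r["confidence"],2)) for r in ctrl.recognise(l,"wrist")])
c=ctrl.calibration("wrist"); p,r=tool()
def pw(P):
    t=r.inv().apply(np.array(P)-p); T=np.linalg.inv(c["tool_from_camera"]); q=c["camera_matrix"]@(T[:3,:3]@t+T[:3,3]); return q[:2]/q[2]
for P in [(0,-4,127),(0,-4,116),(0,-57,71),(-38,16,94),(38,16,94)]: print(P,pw(b2w(POSE,[P])[0]))
E
```

```text
2.25 [537.305  86.637 231.334] [-0.056  0.355  1.439  0.     1.347  0.039] [0.509 0.416 0.009]
(array([133.828,  -4.666,  -5.118]), array([-0.673,  0.086, -0.088]))
guard_tab [(array([145., 320.]), 0.67), (array([404., 333.]), 0.58)]
lamp_box [(array([398., 336.]), 0.61)]
plain_knob [(array([273., 323.]), 0.81)]
(0, -4, 127) [318.298 240.749]
(0, -4, 116) [318.35  236.139]
(0, -57, 71) [318.569 281.597]
(-38, 16, 94) [266.47  201.485]
(38, 16, 94) [370.403 201.48 ]
```

View pics/w1.png

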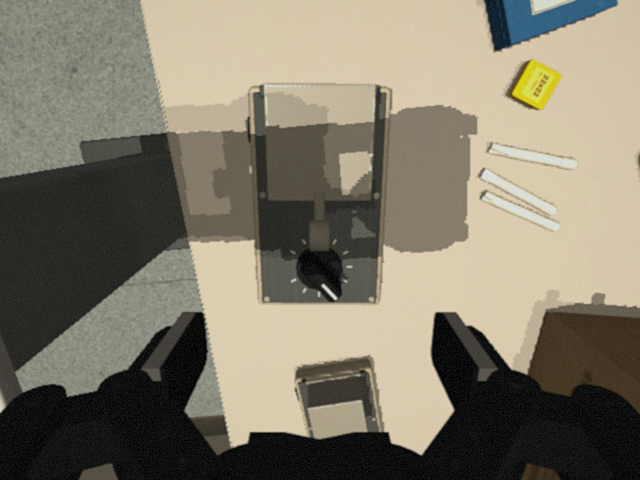

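The picture shows the tab at (row 236, col 319) and the hood's front edge on row 200, cols 265–378. The plain knob is at (268,321). That agrees with my projection to about 2 mm.

```bash
python3 - <<'E'
from h import *
s=ctrl.sense();print(s["time_s"],s["eef_pos"],s["joints"])
print(delta(tabpos(0),down(POSE[2])), tabpos(0))
E
```

```text
2.45 [536.331  87.672 230.956] [-0.054  0.354  1.441  0.     1.347  0.038]
(array([133.956,   0.079,  -0.322]), array([ 0.007, -0.009,  0.046])) [536.335  88.017  97.   ]
```

>>> {"fn": "move_arm", "kwargs": {"targets": [[[0.6,0.22,0,0,0,0,0],[0.6,0.22,0,0,0,0,0],[0.6,0.22,0,0,0,0,0],[0.6,0.22,0,0,0,0,0],[0.6,0,0,0,0,0,0]]], "force": 20}}

```text
time_s: 2.95
eef_pos: [533.5, 89.1, 96.1]
ee_rot: [-0.475, -0.52, -0.479, 0.524]
force: [-1.3, 0.0, 0.5]
grip_width: 0.6
```

```bash
python3 - <<'E'
from h import *
s=ctrl.sense();print(s["time_s"],s["eef_pos"],s["force"],s["grip_width"])
for n in("scene","wrist"): cv2.imwrite(f"pics/{n}2.png",ctrl.capture(n)[:,:,::-1])
print(delta(tabpos(0),down(POSE[2])))
im=cv2.imread("pics/scene2.png")[200:350,220:400]
w=cv2.imread("pics/wrist2.png")
cv2.imwrite("pics/c2.png",np.hstack([cv2.resize(im,(432,360),interpolation=cv2.INTER_CUBIC),cv2.resize(w,(480,360))[:,60:420]]))
E
```

```text
2.95 [533.513  89.117  96.098] [-1.254  0.012  0.49 ] 0.6003901576359273
(array([3.411, 0.059, 0.658]), array([ 0.111, -0.006, -0.032]))
```

View pics/c2.png

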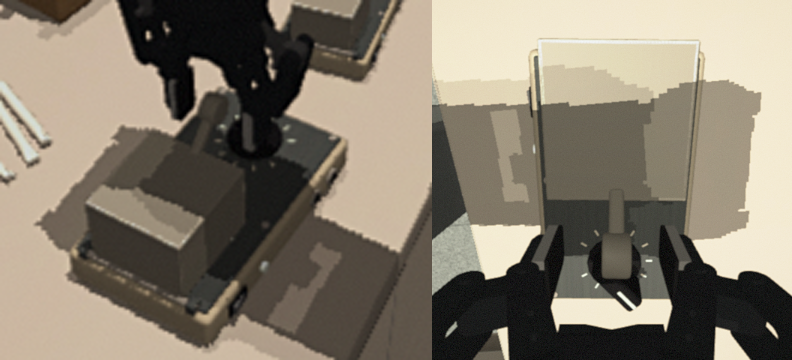

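The tab stands between the two pads, about 2 mm toward tool +y. I'll correct for that and close.

>>> {"fn": "move_arm", "kwargs": {"targets": [[[0.5,0.02,0.013,0,0,0,0],[0,0,0,0,0,0,0],[0,0,0,0,0,0,0],[0,0,0,0,0,0,0],[0,0,0,0,0,0,0]]], "force": 25}}

```text
time_s: 3.55
eef_pos: [537.7, 87.9, 97.3]
ee_rot: [-0.476, -0.522, -0.477, 0.523]
force: [-7.6, -0.2, 7.9]
grip_width: 0.161
```

>>> {"fn": "move_arm", "kwargs": {"targets": [[[0,0,0,0,0,0,0],[0,0,0,0,0,0,0],[0,0,0,0,0,0,0]]]}}

```text
time_s: 3.85
eef_pos: [537.7, 87.9, 97.3]
ee_rot: [-0.476, -0.522, -0.477, 0.523]
force: [-7.5, 1.1, 8.3]
grip_width: 0.158
```

```bash
python3 - <<'E'
from h import *
s=ctrl.sense();print(s["time_s"],s["eef_pos"],s["force"],s["wrist_torque"],s["grip_width"])
cv2.imwrite("pics/w3.png",ctrl.capture("wrist")[:,:,::-1])
print(delta(tabpos(0),down(POSE[2])))
E
```

```text
3.85 [537.7    87.885  97.276] [-7.497  1.099  8.328] [-0.043  0.992 -0.126] 0.15813442960533147
(array([ 0.29 , -1.352, -0.016]), array([0.022, 0.003, 0.066]))
```

View pics/w3.png

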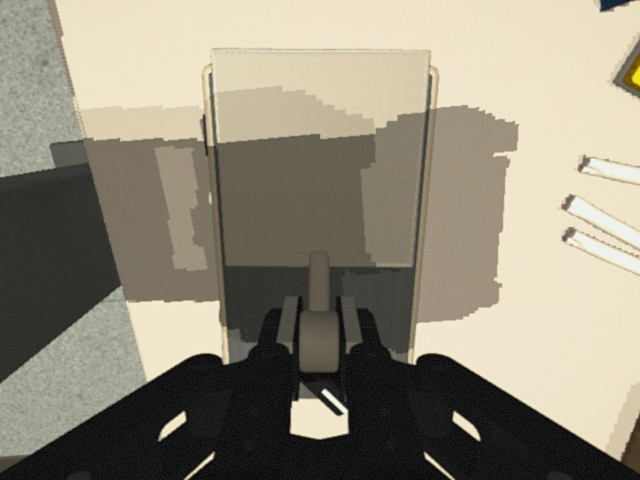

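Gripped: opening 0.158, about 13.4 mm. Next, the arc rows.

```bash
python3 - <<'E'
from h import *
th=np.r_[0,np.linspace(0.09,1.8,20)]
Y=-100*np.cos(th)+80*np.sin(th); Z=100*np.sin(th)+80*np.cos(th)
e=np.zeros(2)
for i in range(20):
    t=np.array([-(Z[i+1]-Z[0]),-(Y[i+1]-Y[0])])/150; row=np.round(t-e,3); e=e+row
    print([0,float(row[0]),0,float(row[1]),0,0,0],round(th[i+1],2))
E
```

```text
[0, -0.058, 0, -0.051, 0, 0, 0] 0.09
[0, -0.053, 0, -0.055, 0, 0, 0] 0.18
[0, -0.047, 0, -0.06, 0, 0, 0] 0.27
[0, -0.043, 0, -0.065, 0, 0, 0] 0.36
[0, -0.036, 0, -0.067, 0, 0, 0] 0.45
[0, -0.03, 0, -0.071, 0, 0, 0] 0.54
[0, -0.023, 0, -0.073, 0, 0, 0] 0.63
[0, -0.017, 0, -0.075, 0, 0, 0] 0.72
[0, -0.01, 0, -0.076, 0, 0, 0] 0.81
[0, -0.003, 0, -0.077, 0, 0, 0] 0.9
[0, 0.003, 0, -0.077, 0, 0, 0] 0.99
[0, 0.011, 0, -0.076, 0, 0, 0] 1.08
[0, 0.017, 0, -0.075, 0, 0, 0] 1.17
[0, 0.025, 0, -0.073, 0, 0, 0] 1.26
[0, 0.03, 0, -0.07, 0, 0, 0] 1.35
[0, 0.037, 0, -0.067, 0, 0, 0] 1.44
[0, 0.042, 0, -0.064, 0, 0, 0] 1.53
[0, 0.049, 0, -0.06, 0, 0, 0] 1.62
[0, 0.053, 0, -0.055, 0, 0, 0] 1.71
[0, 0.058, 0, -0.051, 0, 0, 0] 1.8
```

>>> {"fn": "move_arm", "kwargs": {"targets": [[[0,-0.058,0,-0.051,0,0,0],[0,-0.053,0,-0.055,0,0,0],[0,-0.047,0,-0.06,0,0,0],[0,-0.043,0,-0.065,0,0,0],[0,0,0,0,0,0,0]]]}}

```text
time_s: 4.4
eef_pos: [541.2, 123.7, 127.4]
ee_rot: [0.477, 0.522, 0.477, -0.522]
force: [-5.3, -2.5, 2.5]
grip_width: 0.157
```

```bash
python3 - <<'E'
from h import *
s=ctrl.sense();print(s["time_s"],s["eef_pos"],tabpos(.36),s["force"],s["grip_width"])
cv2.imwrite("pics/s4.png",ctrl.capture("scene")[200:350,220:400,::-1].repeat(4,0).repeat(4,1))
E
```

```text
4.4 [541.205 123.74  127.442] [539.495 122.464 127.099] [-5.264 -2.533  2.458] 0.15712243199765472
```

View pics/s4.png

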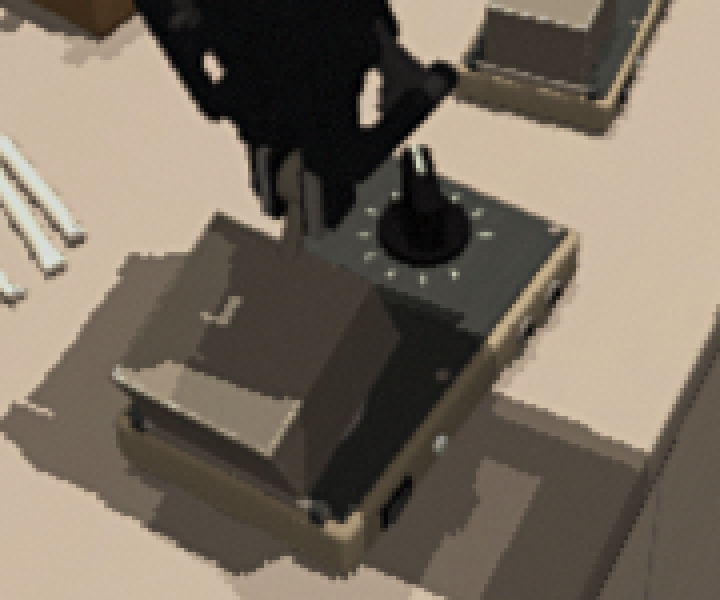

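The tab is held at crop (290,190) and the hood is lifting with small forces. Continuing the arc.

>>> {"fn": "move_arm", "kwargs": {"targets": [[[0,-0.036,0,-0.067,0,0,0],[0,-0.03,0,-0.071,0,0,0],[0,-0.023,0,-0.073,0,0,0],[0,-0.017,0,-0.075,0,0,0],[0,-0.01,0,-0.076,0,0,0]]]}}

```text
time_s: 4.95
eef_pos: [546.4, 177.5, 144.3]
ee_rot: [0.477, 0.522, 0.477, -0.522]
force: [-3.2, -1.6, -0.6]
grip_width: 0.161
```

>>> {"fn": "move_arm", "kwargs": {"targets": [[[0,-0.003,0,-0.077,0,0,0],[0,0.003,0,-0.077,0,0,0],[0,0.011,0,-0.076,0,0,0],[0,0.017,0,-0.075,0,0,0],[0,0.025,0,-0.073,0,0,0]]]}}

```text
time_s: 5.45
eef_pos: [551.9, 234.0, 136.0]
ee_rot: [0.477, 0.523, 0.477, -0.522]
force: [-1.6, -1.0, 3.1]
grip_width: 0.158
```

>>> {"fn": "move_arm", "kwargs": {"targets": [[[0,0.03,0,-0.07,0,0,0],[0,0.037,0,-0.067,0,0,0],[0,0.042,0,-0.064,0,0,0],[0,0.049,0,-0.06,0,0,0],[0,0.053,0,-0.055,0,0,0]]]}}

```text
time_s: 5.95
eef_pos: [556.5, 281.1, 104.0]
ee_rot: [0.477, 0.523, 0.477, -0.522]
force: [2.6, 0.5, 3.7]
grip_width: 0.157
```

>>> {"fn": "move_arm", "kwargs": {"targets": [[[0,0.058,0,-0.051,0,0,0],[0,0,0,0,0,0,0],[0,0,0,0,0,0,0]]]}}

```text
time_s: 6.25
eef_pos: [557.2, 288.6, 95.0]
ee_rot: [0.477, 0.523, 0.477, -0.521]
force: [3.9, 3.4, 3.1]
grip_width: 0.159
```

```bash
python3 - <<'E'
from h import *
s=ctrl.sense();print(s["time_s"],s["eef_pos"],tabpos(1.8),s["force"],s["grip_width"])
cv2.imwrite("pics/s5.png",ctrl.capture("scene")[200:380,200:400,::-1].repeat(3,0).repeat(3,1))
E
```

```text
6.25 [557.207 288.584  95.04 ] [554.666 287.805  96.209] [3.949 3.373 3.083] 0.15869881458044865
```

View pics/s5.png

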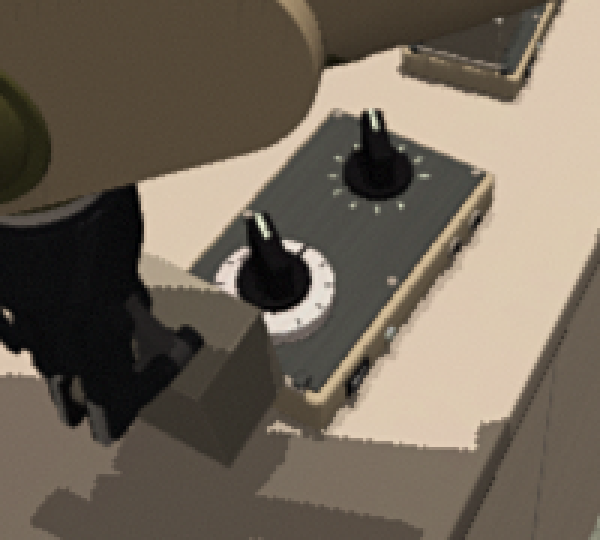

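The guard is open, with its hood at crop (215,370), and the trim knob is uncovered at (270,275). I'll release and rise.

>>> {"fn": "move_arm", "kwargs": {"targets": [[[0.5,0,0,0,0,0,0],[0.5,0,0,0,0,0,0],[0.5,0,0,0,0,0,0],[0.5,-0.2,0,0,0,0,0],[0.5,-0.25,0,0,0,0,0]]]}}

```text
time_s: 6.8
eef_pos: [555.6, 287.3, 162.0]
ee_rot: [-0.476, -0.521, -0.477, 0.524]
force: [0.5, -0.0, 0.6]
grip_width: 0.502
```

>>> {"fn": "move_arm", "kwargs": {"targets": [[[0.5,-0.25,0,0,0,0,0],[0.5,-0.25,0,0,0,0,0],[0.5,0,0,0,0,0,0],[0.5,0,0,0,0,0,0]]]}}

```text
time_s: 7.2
eef_pos: [556.5, 287.6, 238.1]
ee_rot: [0.477, 0.522, 0.477, -0.522]
force: [0.6, 0.3, -0.9]
grip_width: 0.497
```

```bash
python3 - <<'E'
from h import *
s=ctrl.sense();print(s["time_s"],s["eef_pos"],s["force"],s["grip_width"],s["joints"])
t=ctrl.capture("top"); sc=ctrl.capture("scene"); cv2.imwrite("pics/top6.png",t[:,:,::-1])
for n in ("top","scene"):
    print([(np.round(r["point"]),round(r["confidence"],2)) for r in ctrl.recognise("trim_knob",n)])
a=cv2.resize(t[200:310,200:360],(640,440),interpolation=cv2.INTER_CUBIC)
cv2.imwrite("pics/c6.png",a[:,:,::-1]); cv2.imwrite("pics/c6s.png",cv2.resize(sc[200:350,200:400],(800,600),interpolation=cv2.INTER_CUBIC)[:,:,::-1])
E
```

```text
7.2 [556.524 287.625 238.082] [ 0.583  0.308 -0.856] 0.49727433309123054 [ 0.29   0.539  1.148 -0.     1.454  0.381]
[(array([251., 263.]), 0.85)]
[(array([288., 288.]), 0.67)]
```

View pics/c6.png

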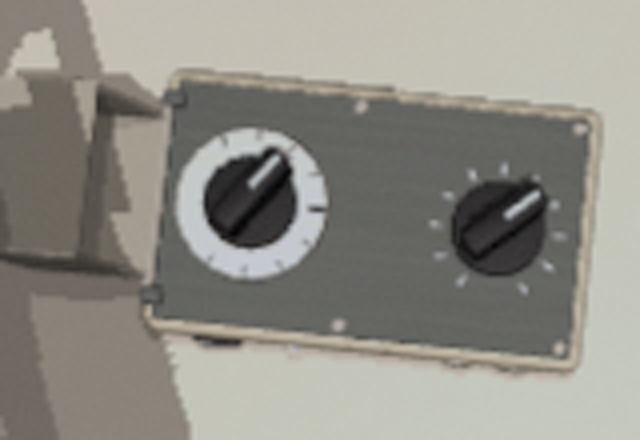

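View pics/c6s.png

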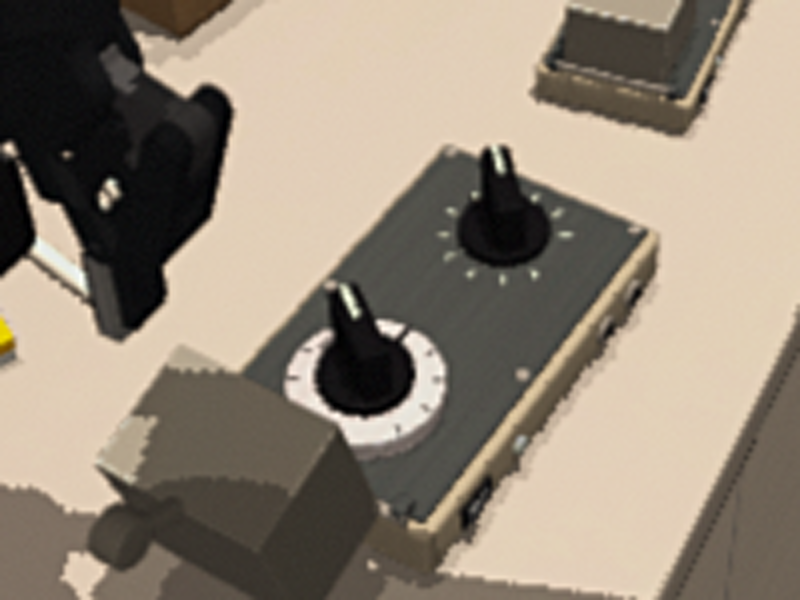

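```bash
python3 - <<'E'
from h import *
k=b2w(POSE,[(0,54,74)])[0]
plan([k[0]+1,k[1],160],down(POSE[2]-0.69+np.pi/2),7,0.45)
E
```

```text
[0.45, 0.073, 0.0, 0.136, -0.12, 0.0, 0.0]
[0.45, 0.073, -0.018, 0.134, -0.12, 0.0, 0.001]
[0.45, 0.073, -0.034, 0.131, -0.12, 0.0, 0.0]
[0.45, 0.073, -0.05, 0.126, -0.12, 0.0, 0.0]
[0.45, 0.073, -0.066, 0.118, -0.121, 0.0, 0.001]

[0.45, 0.073, -0.08, 0.11, -0.12, 0.0, 0.0]
[0.45, 0.073, -0.093, 0.098, -0.12, 0.0, 0.001]
end [542.643 145.812 160.007]
```

>>> {"fn": "move_arm", "kwargs": {"targets": [[[0.45,0.03,0,0.136,-0.12,0,0],[0.45,0.06,-0.018,0.134,-0.12,0,0],[0.45,0.07,-0.034,0.131,-0.12,0,0],[0.45,0.08,-0.05,0.126,-0.12,0,0],[0.45,0.08,-0.066,0.118,-0.121,0,0]]]}}

```text
time_s: 7.9
eef_pos: [546.5, 185.7, 188.8]
ee_rot: [0.615, 0.347, 0.616, -0.348]
force: [-0.4, 0.5, -0.9]
grip_width: 0.451
```

>>> {"fn": "move_arm", "kwargs": {"targets": [[[0.45,0.1,-0.08,0.11,-0.12,0,0],[0.45,0.1,-0.093,0.098,-0.12,0,0],[0.45,0,0,0,0,0,0],[0.45,0,0,0,0,0,0]]]}}

```text
time_s: 8.3
eef_pos: [543.2, 146.2, 159.9]
ee_rot: [0.653, 0.27, 0.654, -0.27]
force: [0.5, 0.7, 0.2]
grip_width: 0.448
```

```bash
cat >> h.py <<'E'
def back(uv,z,p,r):
    """wrist pixel (col,row) -> world point on plane z"""
    c=ctrl.calibration("wrist"); d=np.linalg.inv(c["camera_matrix"])@np.array([uv[0],uv[1],1.]); T=c["tool_from_camera"]
    o=p+r.apply(T[:3,3]); v=r.apply(T[:3,:3]@d); return o+v*(z-o[2])/v[2]
def w2b(P):
    a=POSE[2]; d=np.array(P[:2])-POSE[:2]; return np.array([np.cos(a)*d[0]+np.sin(a)*d[1],-np.sin(a)*d[0]+np.cos(a)*d[1],P[2]])
E
python3 - <<'E'
from h import *
p,r=tool(); im=ctrl.capture("wrist"); p2,_=tool(); print(p,p2,np.degrees(np.arctan2(r.as_matrix()[1,1],r.as_matrix()[0,1])))
np.save("w7.npy",np.r_[p,r.as_quat()])
cv2.imwrite("pics/w7.png",im[:,:,::-1]); print([(np.round(q["point"]),round(q["confidence"],2)) for q in ctrl.recognise("trim_knob","wrist")])
E
```

```text
[543.166 146.194 159.925] [543.379 146.587 160.39 ] 45.04657335204793
[(array([245., 318.]), 0.89)]
```

View pics/w7.png

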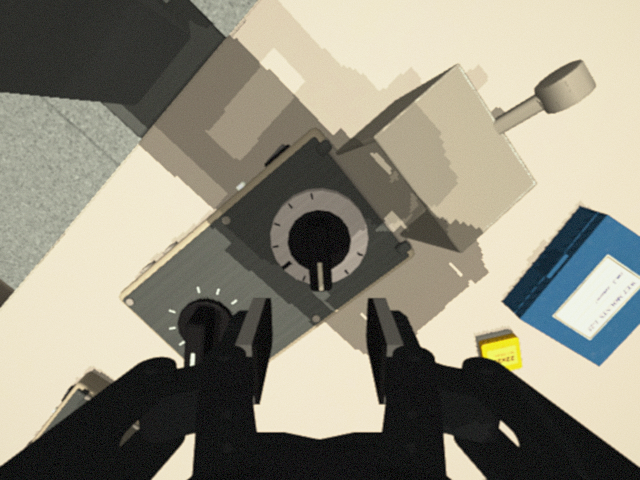

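The white pointer line runs straight down the image, from (row 262, col 321) to (288,321), so the jaws are aligned with the bar. The boss centre is at about (236,320). Checking the lateral offset.

```bash
python3 - <<'E'
from h import *
a=np.load("w7.npy"); p=a[:3]; r=R.from_quat(a[3:])
im=cv2.imread("pics/w7.png"); g=cv2.cvtColor(im,cv2.COLOR_BGR2GRAY)
m=(g[256:296,308:334]>130).astype(np.uint8)
ys,xs=np.nonzero(m); print(len(xs),ys.min()+256,ys.max()+256)
for y in range(256,296,4): 
    q=np.nonzero(m[y-256])[0]; print(y,q+308 if len(q) else None)
A=back((321,263),83,p,r);B=back((321,288),83,p,r)
print(A,B,w2b(A),w2b(B)); d=w2b(B)-w2b(A); print("th",np.arctan2(-d[1],d[0]))
print("tool-frame", r.inv().apply(A-p), r.inv().apply(B-p))
C=back((319.5,236),48,p,r); print("boss",C,w2b(C),r.inv().apply(C-p))
k=b2w(POSE,[(0,54,74)])[0]; print("fit knob",r.inv().apply(k-p))
E
```

```text
97 264 290
256 None
260 None
264 [319 320]
268 [319 320]
272 [319 320 321 332 333]
276 [319 320 321 332 333]
280 [320 321 332 333]
284 [320 321 322]
288 [319 320 321 322]
292 None
[547.724 142.949  83.   ] [559.307 131.411  83.   ] [ 6.323 51.743 83.   ] [18.911 41.312 83.   ]
th 0.69198456257278
tool-frame [76.921  0.945  5.567] [76.91   0.963 21.916]
boss [542.261 147.152  48.   ] [ 0.498 55.429 48.   ] [111.925   0.069  -1.246]
fit knob [85.926 -1.356 -0.733]
```

>>> {"fn": "move_arm", "kwargs": {"targets": [[[0.45,0.17,0,0,0,0,0],[0.45,0.17,0,0,0,0,0],[0.45,0.17,0,0,0,0,0],[0.45,0.17,0,0,0,0,0],[0.45,0,0,0,0,0,0]]]}}

```text
time_s: 8.9
eef_pos: [542.6, 146.8, 56.4]
ee_rot: [0.653, 0.269, 0.655, -0.27]
force: [-0.4, 0.2, -0.0]
grip_width: 0.451
```

```bash
python3 - <<'E'
from h import *
s=ctrl.sense(); print(s["time_s"],s["eef_pos"],s["force"])
cv2.imwrite("pics/w8.png",ctrl.capture("wrist")[:,:,::-1]); print(tool()[0])
E
```

```text
8.9 [542.554 146.754  56.415] [-0.402  0.225 -0.013]
[543.087 146.698  58.04 ]
```

View pics/w8.png

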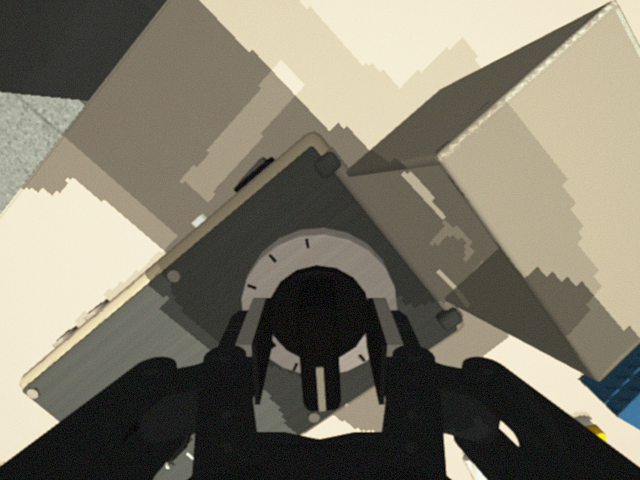

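The bar (col 321, rows 350–410) is centred between the pads (cols 265 and 375) and the guard is clear. I'll close, then turn.

>>> {"fn": "move_arm", "kwargs": {"targets": [[[0,0,0,0,0,0,0],[0,0,0,0,0,0,0],[0,0,0,0,0,0,0],[0,0,0,0,0,0,0],[0,0,0,0,0,0,0]]], "force": 25}}

```text
time_s: 9.45
eef_pos: [543.2, 146.1, 59.5]
ee_rot: [0.654, 0.269, 0.654, -0.269]
force: [-4.8, -1.1, 6.9]
grip_width: 0.16
```

>>> {"fn": "move_arm", "kwargs": {"targets": [[[0,0,0,0,0.1,0,0],[0,0,0,0,0.1,0,0],[0,0,0,0,0,0,0]]]}}

```text
time_s: 9.75
eef_pos: [543.2, 146.1, 59.5]
ee_rot: [0.622, 0.337, 0.621, -0.337]
force: [-4.5, -0.5, 5.8]
grip_width: 0.157
```

>>> {"fn": "move_arm", "kwargs": {"targets": [[[0,0,0,0,0.107,0,0],[0,0,0,0,0.107,0,0],[0,0,0,0,0.107,0,0],[0,0,0,0,0.107,0,0],[0,0,0,0,0.107,0,0]]]}}

```text
time_s: 10.25
eef_pos: [543.3, 146.1, 59.5]
ee_rot: [0.504, 0.496, 0.504, -0.496]
force: [-3.4, -0.7, 5.9]
grip_width: 0.159
```

>>> {"fn": "move_arm", "kwargs": {"targets": [[[0,0,0,0,0.107,0,0],[0,0,0,0,0,0,0],[0,0,0,0,0,0,0]]]}}

```text
time_s: 10.55
eef_pos: [543.4, 146.1, 59.5]
ee_rot: [0.477, 0.523, 0.476, -0.522]
force: [-2.9, -0.3, 6.2]
grip_width: 0.153
```

```bash
python3 - <<'E'
from h import *
s=ctrl.sense(); p,r=tool(); print(s["time_s"],s["eef_pos"],s["force"],s["grip_width"],np.degrees(np.arctan2(r.as_matrix()[1,1],r.as_matrix()[0,1]))-np.degrees(POSE[2]))
cv2.imwrite("pics/w9.png",ctrl.capture("wrist")[:,:,::-1])
E
```

```text
10.55 [543.353 146.126  59.528] [-2.869 -0.322  6.244] 0.1530152980107866 -0.0481339612370002
```

View pics/w9.png

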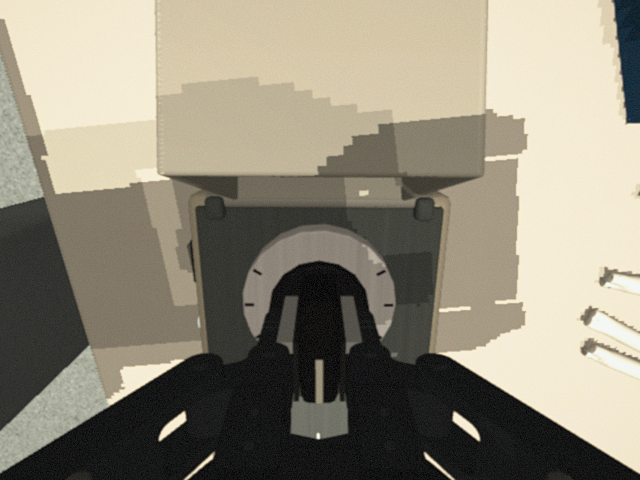

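The pointer line (col 319, rows 360–402) now runs straight along the box's -y axis. Next I'll release, rise and check.

>>> {"fn": "move_arm", "kwargs": {"targets": [[[0.45,0,0,0,0,0,0],[0.45,0,0,0,0,0,0],[0.45,0,0,0,0,0,0],[0.45,-0.15,0,0,0,0,0],[0.45,-0.25,0,0,0,0,0]]]}}

```text
time_s: 11.1
eef_pos: [541.9, 145.9, 116.9]
ee_rot: [-0.475, -0.521, -0.477, 0.524]
force: [0.4, 0.4, 0.5]
grip_width: 0.452
```

>>> {"fn": "move_arm", "kwargs": {"targets": [[[0.45,-0.3,0,0,0,0,0],[0.45,-0.3,0,0,0,0,0],[0.45,0,0,0,0,0,0],[0.45,0,0,0,0,0,0]]]}}

```text
time_s: 11.5
eef_pos: [543.3, 146.1, 208.5]
ee_rot: [0.477, 0.523, 0.476, -0.522]
force: [-0.2, -0.8, -0.6]
grip_width: 0.449
```

```bash
python3 - <<'E'
from h import *
ctrl.capture("scene")
s=ctrl.sense(); p,r=tool(); print(s["time_s"],s["eef_pos"],s["force"],s["grip_width"])
w=ctrl.capture("wrist"); sc=ctrl.capture("scene"); print(tool()[0])
np.save("w10.npy",np.r_[p,r.as_quat()])
cv2.imwrite("pics/w10raw.png",w[:,:,::-1])
cv2.imwrite("pics/w10.png",cv2.resize(w[100:340,200:440],(560,560),interpolation=cv2.INTER_CUBIC)[:,:,::-1]); cv2.imwrite("pics/s10.png",sc[:,:,::-1])
E
```

```text
11.55 [542.768 146.005 207.186] [ 0.747 -0.27   0.417] 0.45218540939187407
[542.587 145.958 206.474]
```

View pics/w10.png

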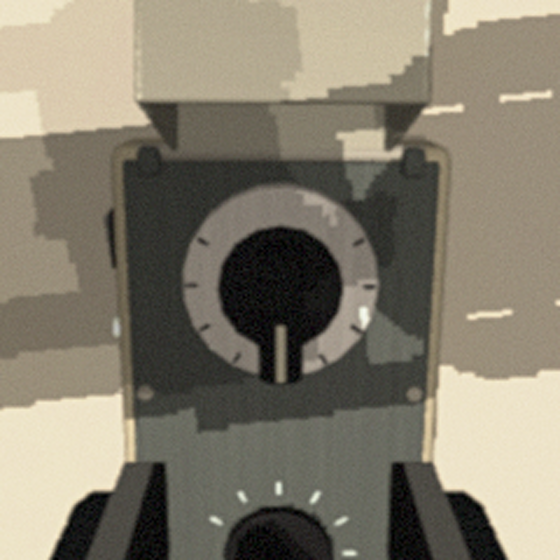

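View pics/s10.png

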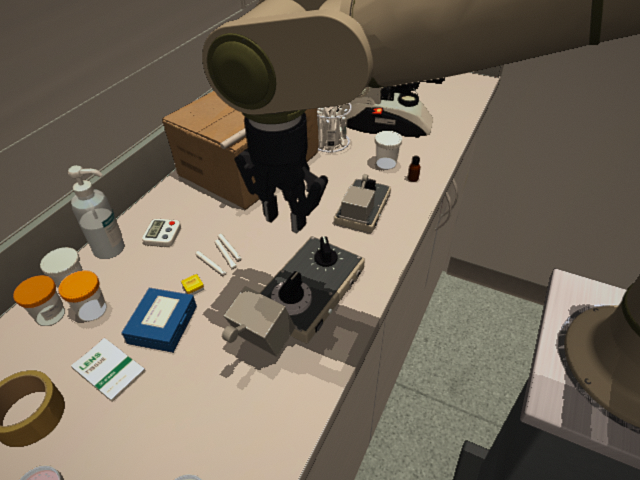

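The pointer (crop col 280, rows 325–382) stands symmetrically between the ticks at (237,358) and (322,358), over the long index line. The guard leans open by itself, the plain knob looks unmoved and the gripper is well clear. Handing in.

```bash
python3 - <<'E'
from h import *
s=ctrl.sense(); print(s["time_s"],s["dq"],s["force"]); print(ctrl.finish_job())
E
```

```text
11.65 [-0.     0.004 -0.001 -0.001  0.003 -0.001] [-0.449 -0.008 -0.083]
the job is handed in; nothing more can be done
None
```

I swung the guard open by its tab and let it go. Then I gripped the trim knob's bar at 0.69 rad and turned it about 50° clockwise. The job was handed in at 11.65 s; no verdict is reported.

**Last checks:**
- **Pointer:** the wrist picture shows it along the box's -y axis, centred over the long index line. While still gripping, the jaws were within 0.05° of the intended heading.
- **Guard:** it was leaning open by itself after release.
- **Plain knob:** it was never touched and looked unmoved, though I did not re-measure its angle at the end.
- **Arm:** the gripper was free about 150 mm above the knob, with wrist force near zero.

**Disagreement:** the box's x position from the fixed cameras came out about 2 mm short of what the wrist camera and the grip showed. I corrected for this when gripping the tab. No check failed.

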